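# Open the apothecary's prescription desk

## Task

Open the small slant-front prescription desk for writing: pull out both slide-out supports as far as they go, and only then lower the drop-front flap gently until it rests level on them. Leave the flap lying on the two pulled-out supports.

Things in the scene. Friction and masses are not known exactly. Their poses are not given: they have to be found in the camera images.
- desk: Slant-front camphorwood desk, fixed: 340 mm wide (y), 190 deep (x), flat top 158 high; lower 81 mm upright-fronted, above it the sloping flap. Origin: middle of front face, on the counter. x into the desk from its front, y to the left for one facing the front, z up. In the front: a support near each end; between them a locked drawer with ball knob. Before it two 32 mm weights at x -70, y +-65.
- left_pull (a point): Grip point of the left support, desk y = +140 mm, z = 62: upright brass post 14 mm thick, z 45 to 79 mm, on a stem before a wooden bar 18 mm wide (z 40 to 80). The bar slides out along desk -x, 90 mm from fully in (this point at desk x = -45 mm) to its stop (x = -135), friction 1.5 N, stays where left. Starts 0 to 15 mm out.
- right_pull (a point): Grip point of the right support, desk y = -140 mm; otherwise the same as the left: upright brass post 14 mm thick, at desk x = -45 mm fully in, -135 mm fully out.
- flap_pull (a point): Centre of the flap's pull: brass barrel 18 mm in diameter, 18 long along desk y, on an 8 mm stem, 32 mm beyond the middle of the free edge. Gripped on its end faces (closing along y) it turns between fingers that keep pointing down. With the flap phi above level (125 deg closed, 0 level), in the desk's frame: x = -142 cos phi + 5 sin phi, z = 81 + 142 sin phi + 5 cos phi (mm).
- flap (a joint): Flap angle (rad): 0 closed (leaning back), 0.61 upright, 2.19 level on the supports. Flap 330 mm wide, 110 long, 10 thick, 0.25 kg; hinge line along desk y at desk x = 0, z = 81 mm. Free hinge: its weight keeps it closed; past upright it falls open towards the front, and sags below level if the supports are in.

How it is judged:
By the outcome, as a careful person would: the job done as asked, in the order asked, and still so for the second after the job is handed in, with the robot touching nothing.
It also fails if it takes over 64 s, if anything falls off the work surface, if the arm or the gripper's body presses on something with over 40 N, if the wrist force passes 120 N, or if a joint passes its speed limit or range.

## Robot

A 6-joint arm with a two-finger parallel gripper is mounted at the origin on the work surface. World frame = base frame: x ahead of the robot, y to its left, z up, the work surface at z = 0. Lengths are in m, angles in rad, forces in N, time in s.
With the tool pointing down it reaches from about 0.225 to 0.875 m from the base axis. Payload 3.4 kg.
Tool frame: the origin (TCP) lies midway between the tips of the shut fingers; the grasp point (between the pads) lies 19 mm behind it; z points along the fingers, y is the direction in which the jaws open and shut (so a half turn about z gives the same grasp; the last joint's range is limited). The gripper opens to 85 mm and grips with 20 to 120 N. Pads are 22 mm wide; open, the fingers measure 114 mm over their backs; the gripper's body (76 mm by 85 mm) begins 54 mm behind the grasp point. The pads swing forward as they close: fully open they stand 13 mm farther back than shut.
Start: joints at [-1.243, 0.276, 1.505, -0, 1.361, -0.121], TCP at [0.249, -0.518, 0.231] pointing down, gripper open.
Joint ranges: [-2.89, 2.89], [-0.75, 2.08], [0.22, 2.7], [-1.18, 4.32], [0.11, 2.71], [-2.7, 2.7]. Speed limits (rad/s): [2.57, 2.57, 3.14, 3.14, 3.14, 3.14].

## Interface

Orientations are given as a unit quaternion [w, x, y, z].
In Python, from rig import monitor, imaging, ticket gives the robot as it stands.
- The arm moves only by the tool servo_tool, never from a script. Its argument "commands" is text: rows parted by semicolons, each of 5 numbers parted by spaces: the shift along the tool's x, y, z in cm, then the turn about the tool's z in rad, then the gripper command: -1 is shut, 1 is fully open, values between are in proportion. In form: x y z twist claw; .... A call has 1 to 10 rows; each row is the pose to reach, as a shift and turn from the pose commanded when the call began, along the tool's axes at that moment; what a row does not reach only later rows make up. A row lasts 1/12 s, in which the tool goes at most 41.7 mm and 7.16 degrees, less where a joint would pass 70% of its speed; a pose out of reach is approached as far as the arm can. A call with a gripper value outside its range is refused whole. The fingers move at their own pace and stop on an object; "newtons" is the grip in N (left out, the last holds). Time passes only in rows, so rows that repeat a pose let the fingers close. It gives the time, the measured TCP pose, the force and the opening at its end, in the units of the state.
- monitor.get_state(): the state, without advancing time (a new reading comes with each control period).
- imaging.get_image(name): name is "side" or "top" or "wrist"; returns the picture (480x640x3 uint8, red, green, blue); there is no depth.
- imaging.get_calibration(name): a dict with "camera_matrix" (3x3 intrinsics, pixels), "R" (3x3) and "t" (3): a world point X has camera coordinates R X + t. Camera axes: x right, y down, z forward; pixel columns grow to the right and rows downward; lengths in m; the calibration is good to about 2 mm. The wrist camera is an equidistant fisheye: a pixel r from the principal point sees the ray r / f radians off the axis. A picture is of the moment at which its call begins: read the wrist's pose just before it. get_calibration takes no time and is no camera call; for the wrist camera it gives the pose at the moment of the call.
- ticket.sign_off(): hands the job in, once; it reports no verdict.
The state is a dict: "clock": time; "qpos": joint angles; "qd": joint speeds; "effort": joint torques, N m; "position": TCP position; "ee_rot": TCP orientation; "contact_force": force on the tool from outside, world axes, zero at the start; "moment": the same for the moment, N m; "width": finger opening in m.
Only numpy, scipy, OpenCV 4.12 (cv2) and the standard library are available. Lean on these libraries where they do the work, as an engineer would, in place of code of your own. Each camera call takes 0.05 s, during which the arm holds its last target. There are 200 camera calls.

## Working session

There is one attempt and no reset: what is moved stays moved. The work goes in short steps, Python scripts to look and compute and a tool call to move; the robot and the scene stay as the last step left them, time stands still between calls to the robot, and variables do not carry over. Pictures are saved under pics/ and viewed, about 8 in all and at most 12, crops included, and the job is handed in when it is done.

Besides the shell and the picture viewer there is one more tool, called by a JSON object that holds its "fn" and its "kwargs". servo_tool: Moves the arm, as the interface text tells. Its arguments: {"type":"object","properties":{"commands":{"type":"string"},"newtons":{"type":"number"}},"required":["commands"]}

```bash
mkdir -p pics; ls; python3 - <<'E'
from rig import monitor, imaging
import cv2, numpy as np
s=monitor.get_state(); print({k:np.round(v,3) for k,v in s.items()})
a=[]
for n in("top","side"):
    im=imaging.get_image(n); cv2.imwrite(f"pics/{n}0.png",im[:,:,::-1]); c=imaging.get_calibration(n); print(n,c)
E
```

```text
pics
{'clock': np.float64(0.0), 'qpos': array([-1.243,  0.277,  1.506, -0.   ,  1.361, -0.121]), 'qd': array([-0.001,  0.   ,  0.001,  0.   ,  0.   ,  0.001]), 'effort': array([-0.0000e+00, -4.1678e+01, -2.4581e+01, -0.0000e+00,  1.1000e-02,
       -0.0000e+00]), 'position': array([ 0.249, -0.518,  0.23 ]), 'ee_rot': array([-0.001,  0.975,  0.223, -0.   ]), 'contact_force': array([-0.198, -0.131,  0.016]), 'moment': array([0.017, 0.008, 0.022]), 'width': np.float64(0.085)}
top {'camera_matrix': array([[522.0064171 ,   0.        , 312.26267994],
       [  0.        , 522.0064171 , 241.33096526],
       [  0.        ,   0.        ,   1.        ]]), 'R': array([[ 0.00668902, -0.99923732,  0.03847127],
       [-0.99180823, -0.01153709, -0.12721369],
       [ 0.12756051, -0.03730519, -0.99112897]]), 't': array([0.00720304, 0.62203883, 0.73603081])}
side {'camera_matrix': array([[543.40740921,   0.        , 321.98210282],
       [  0.        , 543.40740921, 237.63429481],
       [  0.        ,   0.        ,   1.        ]]), 'R': array([[-0.96950093, -0.24504144,  0.00475711],
       [-0.19467688,  0.75815292, -0.62233838],
       [ 0.14889207, -0.60428374, -0.78273387]]), 't': array([0.63496443, 0.18004139, 0.84429221])}
```

View pics/top0.png

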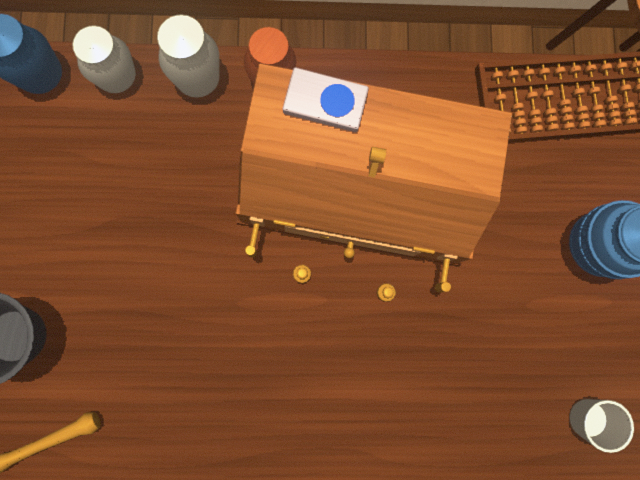

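View pics/side0.png

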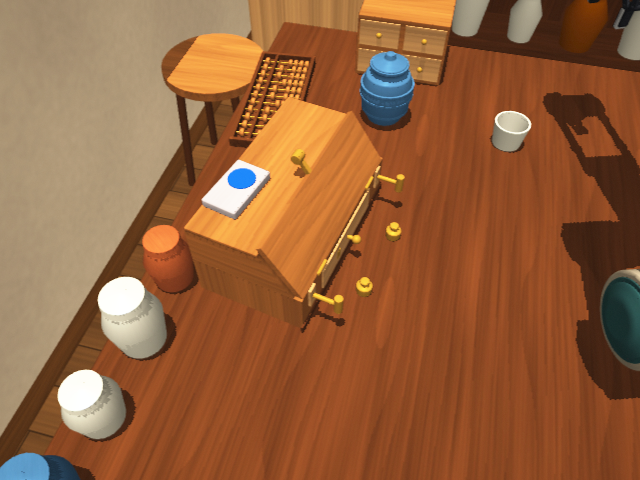

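The top view shows the left post at (250,250), the right post at (446,287), the flap barrel at (377,155) and the weights at (302,273) and (387,292). The side view shows the left post top at (338,299), the right post top at (400,178) and the barrel at (298,156). A loose white box sits on the desk top.

```bash
cat > h.py <<'E'
import numpy as np, cv2
from rig import monitor, imaging
def ray(n,uv):
    c=imaging.get_calibration(n);R=c["R"];o=-R.T@c["t"]
    d=R.T@np.linalg.solve(c["camera_matrix"],[*uv,1]);return o,d/np.linalg.norm(d)
def onz(n,uv,z):
    o,d=ray(n,uv);return o+d*(z-o[2])/d[2]
def tri(a,b):
    (o1,d1),(o2,d2)=ray("top",a),ray("side",b)
    s=np.linalg.lstsq(np.c_[d1,-d2],o2-o1,rcond=None)[0]
    p,q=o1+d1*s[0],o2+d2*s[1];return (p+q)/2,np.linalg.norm(p-q)
E
python3 - <<'E'
from h import *
np.set_printoptions(precision=4,suppress=True)
L,R=onz("top",(250,250.5),.079),onz("top",(446,287),.079)
print("posts top",L,R); print("side",onz("side",(338.5,299),.079),onz("side",(400,178),.079))
print("tri",tri((250,250.5),(338.5,299)),tri((446,287),(400,178)))
B=tri((377,156),(298,157));print("barrel",B)
W=[onz("top",p,.03) for p in((302,272),(387,291))];print("weights",W)
# blobs (brass) for refining
im=cv2.imread("pics/top0.png");hsv=cv2.cvtColor(im,cv2.COLOR_BGR2HSV)
m=cv2.inRange(hsv,(18,170,150),(32,255,255))
n,_,st,ce=cv2.connectedComponentsWithStats(m)
for i in range(1,n):
    if st[i,4]>25: print(st[i],ce[i])
# desk edges: top rear/front corners at z .158
for p in((261,66),(511,112),(243,149),(499,199)): print(p,onz("top",p,.158)[:2])
# y axis estimate from weights
d=W[0]-W[1];print("weight sep",np.linalg.norm(d[:2]),"yaw",np.arctan2(-d[0],d[1]))
d=L-R;print("post yaw",np.arctan2(-d[0],d[1]),np.linalg.norm(d[:2]))
E
```

```text
posts top [0.6029 0.1015 0.079 ] [ 0.5542 -0.1745  0.079 ]
side [0.6039 0.1031 0.079 ] [ 0.555  -0.1702  0.079 ]
tri (array([0.6037, 0.1017, 0.0767]), np.float64(0.0009569821532913197)) (array([ 0.5549, -0.1762,  0.073 ]), np.float64(0.000767368567641163))
barrel (array([ 0.7085, -0.0596,  0.1937]), np.float64(0.0009747674814749623))
weights [array([0.5769, 0.0275, 0.03  ]), array([ 0.5496, -0.0997,  0.03  ])]
[371 148  15  10  92] [378.1304 152.75  ]
[274 220  21   6  49] [283.9796 222.7959]
[245 223  14  32 158] [252.1013 241.1519]
[344 242  10  15  75] [349.0533 250.2267]
[414 247  20   6  39] [423.4359 249.4872]
[441 258  10  33 151] [445.0331 276.9139]
[294 265  17  18 174] [301.4483 273.069 ]
[378 284  18  17 189] [386.1534 291.9418]
[   0  414   97   57 1087] [ 49.8464 440.2236]
(261, 66) [0.8372 0.086 ]
(511, 112) [ 0.7817 -0.2437]
(243, 149) [0.7248 0.1068]
(499, 199) [ 0.6645 -0.223 ]
weight sep 0.1301642711469556 yaw -0.2107120747000885
post yaw -0.17456438915551747 0.2802589934510722
```

{"fn": "servo_tool", "kwargs": {"commands": "21 -9 1.5 0.31 0;21 -9 1.5 0.31 0;21 -9 1.5 0.31 0;42.2 -17.8 3 0.624 0;42.2 -17.8 3 0.624 0;42.2 -17.8 3 0.624 0;42.2 -17.8 3 0.624 0;42.2 -17.8 3 0.624 0;42.2 -17.8 3 0.624 0;42.2 -17.8 3 0.624 0", "newtons": 40}}

```text
clock: 0.93
position: [0.5179, -0.2126, 0.2044]
ee_rot: [-0.0, 0.996, -0.087, -0.0]
contact_force: [-0.8, -0.9, 1.1]
width: 0.0425
```

{"fn": "servo_tool", "kwargs": {"commands": "0 0 0 0 0;0 0 0 0 0;0 0 0 0 0"}}

```text
clock: 1.18
position: [0.5167, -0.2146, 0.2044]
ee_rot: [0.0, 0.996, -0.087, -0.001]
contact_force: [-0.3, 0.5, -0.2]
width: 0.0426
```

```bash
cat >> h.py <<'E'
YAW=-0.175; X=np.array([np.cos(YAW),np.sin(YAW),0]);Y=np.array([-np.sin(YAW),np.cos(YAW),0]);O=np.array([.6243,-.0447,0])
def desk(p): d=np.asarray(p)-O; return np.array([d@X,d@Y,d[2]])*1000
def wray(uv):
    c=imaging.get_calibration("wrist");K=c["camera_matrix"];R=c["R"];o=-R.T@c["t"]
    a=np.array([(uv[0]-K[0,2])/K[0,0],(uv[1]-K[1,2])/K[1,1]]);r=np.linalg.norm(a)
    d=np.r_[np.sin(r)*a/r,np.cos(r)];return o,R.T@d
def wonz(uv,z):
    o,d=wray(uv);return o+d*(z-o[2])/d[2]
E
python3 - <<'E'
from h import *
im=imaging.get_image("wrist");cv2.imwrite("pics/w1.png",im[:,:,::-1])
print("tcp desk",desk(monitor.get_state()["position"]))
print("box",[desk(onz("top",p,.175)).round() for p in((286,105),(358,130),(367,88),(294,70))], "side box near corner z?")
E
```

```text
tcp desk [ -76.57658785 -186.7289196   204.51618995]
box [array([134., 122., 175.]), array([120.,  27., 175.]), array([177.,  25., 175.]), array([182., 121., 175.])] side box near corner z?
```

View pics/w1.png

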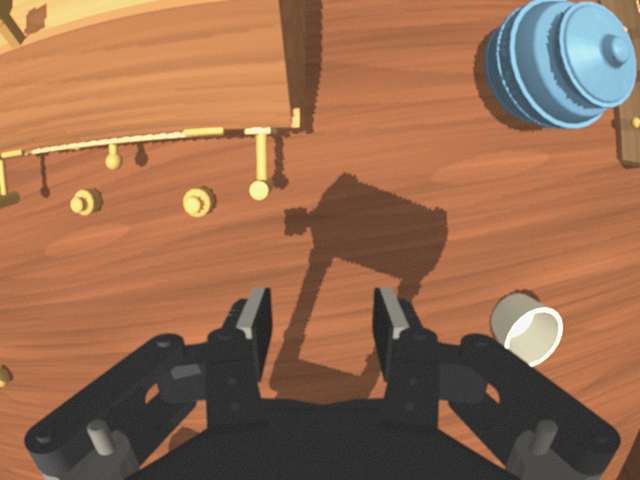

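The wrist view shows the right post top at (260,189), the drawer knob at (113,155) and the weights at (83,203) and (198,202).

```bash
python3 - <<'E'
from h import *
np.set_printoptions(precision=1,suppress=True)
for p,z in(((260,189),.079),((83,203),.03),((198,203),.03),((270,131),.081),((100,144),.081)): print(p,wonz(p,z)*1000,desk(wonz(p,z)))
E
```

```text
(260, 189) [ 555.9 -176.2   79. ] [ -44.5 -141.4   79. ]
(83, 203) [575.9  18.3  30. ] [-58.7  53.6  30. ]
(198, 203) [ 549.4 -108.    30. ] [-62.8 -75.4  30. ]
(270, 131) [ 596. -192.   81.] [  -2.2 -150.    81. ]
(100, 144) [620.2 -52.7  81. ] [-2.6 -8.6 81. ]
```

{"fn": "servo_tool", "kwargs": {"commands": "1.6 -2.3 2 0 0;3.1 -4.6 4 0 0;3.1 -4.6 8 0 0;3.1 -4.6 12 0 0;3.1 -4.6 15.9 0 0;3.1 -4.6 15.9 0 0;3.1 -4.6 15.9 0 0"}}

```text
clock: 1.82
position: [0.5536, -0.1755, 0.0445]
ee_rot: [-0.001, 0.996, -0.089, -0.002]
contact_force: [-0.3, -0.5, 0.8]
width: 0.0428
```

{"fn": "servo_tool", "kwargs": {"commands": "0 0 0 0 -1;0 0 0 0 -1;0 0 0 0 -1;0 0 0 0 -1;0 0 0 0 -1;0 0 0 0 -1"}}

```text
clock: 2.32
position: [0.5579, -0.1745, 0.0488]
ee_rot: [0.0, 0.996, -0.088, 0.003]
contact_force: [0.8, 5.3, 7.4]
width: 0.0126
```

{"fn": "servo_tool", "kwargs": {"commands": "-1 0 0 0 -1;-2 0 0 0 -1;-3.2 0 0 0 -1;-4.4 0 0 0 -1;-5.6 0 0 0 -1;-6.8 0 0 0 -1;-7.8 0 0 0 -1;-8.6 0 0 0 -1;-9.1 0 0 0 -1;-9.5 0 0 0 -1"}}

```text
clock: 3.15
position: [0.4701, -0.1588, 0.049]
ee_rot: [0.001, 0.996, -0.089, 0.01]
contact_force: [21.4, 8.5, -7.9]
width: 0.0127
```

{"fn": "servo_tool", "kwargs": {"commands": "0 0 0 0 -1;0 0 0 0 -1;0 0 0 0 -1"}}

```text
clock: 3.4
position: [0.4701, -0.1587, 0.0489]
ee_rot: [0.0, 0.996, -0.089, 0.009]
contact_force: [12.8, 7.3, 1.1]
width: 0.0127
```

{"fn": "servo_tool", "kwargs": {"commands": "0 0 0 0 0;0 0 0 0 0;0 0 0 0 0;0 0 0 0 0;0 0 -3 0 0;0 0 -7 0 0;0 0 -11 0 0;0 0 -15 0 0;0 0 -15 0 0"}}

```text
clock: 4.15
position: [0.4662, -0.1606, 0.2036]
ee_rot: [0.003, 0.996, -0.088, 0.007]
contact_force: [1.7, -0.1, 0.5]
width: 0.0427
```

```bash
python3 - <<'E'
from h import *
np.set_printoptions(precision=1,suppress=True)
im=imaging.get_image("wrist");cv2.imwrite("pics/w2.png",im[:,:,::-1])
s=monitor.get_state();print(desk(s["position"]),s["width"],s["ee_rot"],s["contact_force"])
E
```

```text
[-137.3 -141.1  200.3] 0.04273724145020503 [ 0.   1.  -0.1  0. ] [ 0.  -0.  -0.3]
```

View pics/w2.png

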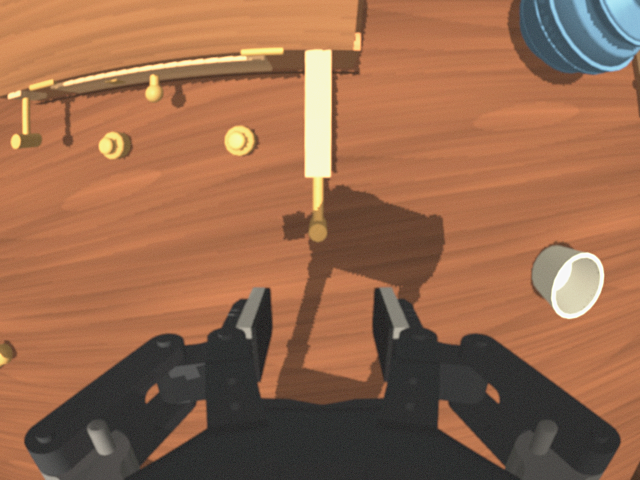

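The wrist view shows the right bar fully out, with its post at (318,229). The weights are undisturbed at (115,145) and (240,140), and the left post is at (18,142).

{"fn": "servo_tool", "kwargs": {"commands": "2 -4 0 0 0;4 -8 0 0 0;5 -12 0 0 0;6 -16 0 0 0;7 -20 0 0 0;8 -24 0 0 0;9.1 -28.2 0 0 0;9.1 -28.2 0 0 0;9.1 -28.2 0 0 0;9.1 -28.2 0 0 0"}}

```text
clock: 5.03
position: [0.5997, 0.1033, 0.1941]
ee_rot: [0.001, 0.996, -0.087, -0.002]
contact_force: [-0.5, 0.6, -1.3]
width: 0.0429
```

```bash
python3 - <<'E'
from h import *
np.set_printoptions(precision=1,suppress=True)
print([desk(wonz(p,.079)) for p in((317,229),)])
im=imaging.get_image("wrist");s=monitor.get_state();print(desk(s["position"]),s["ee_rot"])
hsv=cv2.cvtColor(im,cv2.COLOR_RGB2HSV);m=cv2.inRange(hsv,(18,130,120),(32,255,255))
n,_,st,ce=cv2.connectedComponentsWithStats(m)
for i in range(1,n):
    if st[i,4]>60: print(st[i],ce[i],desk(wonz(ce[i],.079)))
E
```

```text
[array([-45.9, 144.6,  79. ])]
[-49.9 140.7 194.6] [ 0.   1.  -0.1 -0. ]
[586   6  52  66 666] [611.6  37.4] [ 128.6 -110.6   79. ]
[318 170  11  42 136] [322.5 190.8] [-18.2 139.9  79. ]
[481 173  17  25 112] [488.4 187.8] [-13.4  15.6  79. ]
[521 220  24  26 136] [532.1 233.5] [-48.6 -29.4  79. ]
[595 277  11  30  65] [599.2 290.6] [-104.1 -123.2   79. ]
```

{"fn": "servo_tool", "kwargs": {"commands": "0.3 0 4 0 0;0.3 0 8 0 0;0.3 0 12 0 0;0.3 0 14.9 0 0;0.3 0 14.9 0 0;0.3 0 14.9 0 0;0.3 0 14.9 0 -1;0.3 0 14.9 0 -1;0.3 0 14.9 0 -1;0.3 0 14.9 0 -1"}}

```text
clock: 5.92
position: [0.6057, 0.1016, 0.0497]
ee_rot: [0.001, 0.996, -0.087, 0.003]
contact_force: [-0.0, -4.9, 5.9]
width: 0.0129
```

{"fn": "servo_tool", "kwargs": {"commands": "0 0 0 0 -1;0 0 0 0 -1;0 0 0 0 -1"}}

```text
clock: 6.17
position: [0.6057, 0.1016, 0.0497]
ee_rot: [0.001, 0.996, -0.087, 0.003]
contact_force: [-0.6, -6.0, 5.1]
width: 0.0127
```

{"fn": "servo_tool", "kwargs": {"commands": "-1 0 0 0 -1;-2 0 0 0 -1;-3.2 0 0 0 -1;-4.4 0 0 0 -1;-5.6 0 0 0 -1;-6.8 0 0 0 -1;-7.8 0 0 0 -1;-8.6 0 0 0 -1;-9.1 0 0 0 -1;-9.6 0 0 0 -1"}}

```text
clock: 7.0
position: [0.5188, 0.1174, 0.0498]
ee_rot: [0.001, 0.996, -0.086, 0.011]
contact_force: [22.2, -14.1, -15.1]
width: 0.0126
```

{"fn": "servo_tool", "kwargs": {"commands": "0 0 0 0 -1;0 0 0 0 -1;0 0 0 0 -1"}}

```text
clock: 7.25
position: [0.5189, 0.1174, 0.0498]
ee_rot: [0.001, 0.996, -0.086, 0.01]
contact_force: [12.8, -10.3, -4.9]
width: 0.0127
```

{"fn": "servo_tool", "kwargs": {"commands": "0 0 0 0 0;0 0 0 0 0;0 0 0 0 0;0 0 0 0 0;0 0 -4 0 0;0 0 -8 0 0;0 0 -12 0 0;0 0 -16 0 0;0 0 -20 0 0;0 0 -20 0 0"}}

```text
clock: 8.08
position: [0.5134, 0.1209, 0.2555]
ee_rot: [-0.002, 0.996, -0.087, 0.008]
contact_force: [1.4, 0.3, 0.0]
width: 0.0427
```

{"fn": "servo_tool", "kwargs": {"commands": "3 2 0 0 0;6 4 0 0 0;9 6 0 0 0;12 8 0 0 0;15 10 0 0 0;16 12 0 0 0;16 14 0 0 0;16 14 0 0 0;16 14 0 0 0"}}

```text
clock: 8.83
position: [0.6421, -0.0462, 0.2462]
ee_rot: [-0.0, 0.996, -0.088, -0.001]
contact_force: [-0.2, 0.4, -0.7]
width: 0.043
```

```bash
python3 - <<'E'
from h import *
np.set_printoptions(precision=1,suppress=True)
im=imaging.get_image("wrist");s=monitor.get_state();print(desk(s["position"]),s["ee_rot"],s["contact_force"])
cv2.imwrite("pics/w3.png",im[:,:,::-1])
E
```

```text
[ 17.6   2.5 246.5] [-0.   1.  -0.1 -0. ] [0.2 0.9 0.2]
```

View pics/w3.png

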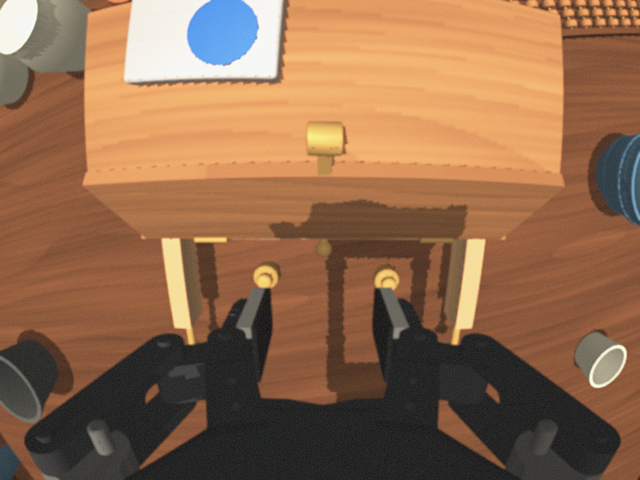

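The wrist view shows both bars equally far out. The flap barrel is centred at about (325,138).

```bash
python3 - <<'E'
from h import *
np.set_printoptions(precision=1,suppress=True)
print([desk(wonz((u,138),z)) for u in(307,325,344) for z in(.194,.2)])
print("box",desk(wonz((280,80),.175)),desk(wonz((125,80),.175)))
E
```

```text
[array([ 86.7,  10.2, 194. ]), array([ 86.7,   9.9, 200. ]), array([ 86.7,   0.8, 194. ]), array([ 86.7,   0.8, 200. ]), array([ 86.7,  -9.1, 194. ]), array([ 86.8,  -8.7, 200. ])]
box [120.7  26.3 175. ] [130.  125.4 175. ]
```

{"fn": "servo_tool", "kwargs": {"commands": "3.5 0.1 0 0 0;6.8 0.2 0 0 0;6.8 0.2 0 0 0;6.8 0.2 2 0 0;6.8 0.2 4 0 0;6.8 0.2 6 0 0;6.8 0.2 7 0 0;6.8 0.2 7 0 0;6.8 0.2 7 0 0"}}

```text
clock: 9.63
position: [0.7088, -0.0586, 0.1769]
ee_rot: [-0.0, 0.996, -0.087, -0.0]
contact_force: [0.1, -0.0, 0.5]
width: 0.043
```

{"fn": "servo_tool", "kwargs": {"commands": "0 0 0 0 -1;0 0 0 0 -1;0 0 0 0 -1;0 0 0 0 -1;0 0 0 0 -1;0 0 0 0 -1;0 0 0 0 -1", "newtons": 30}}

```text
clock: 10.22
position: [0.71, -0.0597, 0.1787]
ee_rot: [-0.0, 0.996, -0.088, 0.002]
contact_force: [-0.0, 1.5, 6.6]
width: 0.0177
```

```bash
python3 - <<'E'
from h import *
np.set_printoptions(precision=2,suppress=True)
s=monitor.get_state();print(desk(s["position"]),s["ee_rot"],s["contact_force"],s["width"])
g=lambda p:np.array([-142*np.cos(p)+5*np.sin(p),81+142*np.sin(p)+5*np.cos(p)])
a=g(np.radians(125))
for d in np.arange(125,-1,-2.5): q=g(np.radians(d))-a; print(d,(q*[.1,-.1]).round(2),end="; ")
E
```

```text
[ 86.98   0.19 178.74] [-0.    1.   -0.09  0.  ] [-0.01  1.52  6.6 ] 0.01765225252874904
125.0 [ 0. -0.]; 122.5 [-0.5  -0.36]; 120.0 [-1.02 -0.7 ]; 117.5 [-1.55 -1.02]; 115.0 [-2.1  -1.31]; 112.5 [-2.66 -1.58]; 110.0 [-3.23 -1.83]; 107.5 [-3.81 -2.05]; 105.0 [-4.4  -2.24]; 102.5 [-4.99 -2.41]; 100.0 [-5.6  -2.55]; 97.5 [-6.21 -2.67]; 95.0 [-6.82 -2.76]; 92.5 [-7.44 -2.82]; 90.0 [-8.05 -2.85]; 87.5 [-8.67 -2.86]; 85.0 [-9.29 -2.84]; 82.5 [-9.91 -2.8 ]; 80.0 [-10.53  -2.73]; 77.5 [-11.14  -2.63]; 75.0 [-11.75  -2.5 ]; 72.5 [-12.35  -2.35]; 70.0 [-12.94  -2.17]; 67.5 [-13.53  -1.97]; 65.0 [-14.1   -1.74]; 62.5 [-14.67  -1.48]; 60.0 [-15.22  -1.2 ]; 57.5 [-15.76  -0.9 ]; 55.0 [-16.29  -0.57]; 52.5 [-16.8   -0.22]; 50.0 [-17.3    0.15]; 47.5 [-17.78   0.54]; 45.0 [-18.24   0.95]; 42.5 [-18.69   1.38]; 40.0 [-19.11   1.83]; 37.5 [-19.52   2.3 ]; 35.0 [-19.9    2.79]; 32.5 [-20.26   3.29]; 30.0 [-20.6    3.81]; 27.5 [-20.92   4.34]; 25.0 [-21.21   4.89]; 22.5 [-21.48   5.45]; 20.0 [-21.73   6.02]; 17.5 [-21.95   6.6 ]; 15.0 [-22.14   7.19]; 12.5 [-22.31   7.78]; 10.0 [-22.45   8.39]; 7.5 [-22.57   9.  ]; 5.0 [-22.66   9.61]; 2.5 [-22.72  10.23]; 0.0 [-22.75  10.85];
```

{"fn": "servo_tool", "kwargs": {"commands": "-0.5 0 -0.36 0 -1;-1.02 0 -0.7 0 -1;-1.55 0 -1.02 0 -1;-2.1 0 -1.31 0 -1;-2.66 0 -1.58 0 -1;-3.23 0 -1.83 0 -1;-3.81 0 -2.05 0 -1;-4.4 0 -2.24 0 -1;-4.99 0 -2.41 0 -1;-5.6 0 -2.55 0 -1"}}

```text
clock: 11.05
position: [0.6534, -0.0495, 0.2028]
ee_rot: [-0.0, 0.996, -0.087, 0.0]
contact_force: [3.7, 2.4, 5.6]
width: 0.0172
```

{"fn": "servo_tool", "kwargs": {"commands": "-0.61 0 -0.12 0 -1;-1.22 0 -0.21 0 -1;-1.84 0 -0.27 0 -1;-2.45 0 -0.3 0 -1;-3.07 0 -0.31 0 -1;-3.69 0 -0.29 0 -1;-4.31 0 -0.25 0 -1;-4.93 0 -0.18 0 -1;-5.54 0 -0.08 0 -1;-6.15 0 0.05 0 -1"}}

```text
clock: 11.88
position: [0.5923, -0.0385, 0.2013]
ee_rot: [-0.0, 0.996, -0.087, -0.001]
contact_force: [1.5, 4.1, 2.8]
width: 0.0171
```

{"fn": "servo_tool", "kwargs": {"commands": "-0.6 0 0.15 0 -1;-1.19 0 0.33 0 -1;-1.78 0 0.53 0 -1;-2.35 0 0.76 0 -1;-2.92 0 1.02 0 -1;-3.47 0 1.3 0 -1;-4.01 0 1.6 0 -1;-4.54 0 1.93 0 -1;-5.05 0 2.28 0 -1;-5.55 0 2.65 0 -1"}}

```text
clock: 12.72
position: [0.5366, -0.0284, 0.1743]
ee_rot: [-0.001, 0.996, -0.088, -0.002]
contact_force: [0.6, 5.2, 2.9]
width: 0.0171
```

{"fn": "servo_tool", "kwargs": {"commands": "-0.48 0 0.39 0 -1;-0.94 0 0.8 0 -1;-1.39 0 1.23 0 -1;-1.81 0 1.68 0 -1;-2.22 0 2.15 0 -1;-2.6 0 2.64 0 -1;-2.96 0 3.14 0 -1;-3.3 0 3.66 0 -1;-3.62 0 4.19 0 -1;-3.91 0 4.74 0 -1"}}

```text
clock: 13.55
position: [0.4973, -0.0213, 0.1265]
ee_rot: [-0.001, 0.996, -0.088, -0.003]
contact_force: [1.0, 5.8, 1.4]
width: 0.0171
```

{"fn": "servo_tool", "kwargs": {"commands": "-0.27 0 0.56 0 -1;-0.52 0 1.13 0 -1;-0.74 0 1.71 0 -1;-0.93 0 2.3 0 -1;-1.1 0 2.89 0 -1;-1.24 0 3.5 0 -1;-1.36 0 4.1 0 -1;-1.4 0 4.4 0 -1;-1.44 0 4.7 0 -1;-1.44 0 4.7 0 -1"}}

```text
clock: 14.38
position: [0.4824, -0.0186, 0.079]
ee_rot: [-0.001, 0.996, -0.088, -0.004]
contact_force: [0.0, 7.3, 1.5]
width: 0.0173
```

{"fn": "servo_tool", "kwargs": {"commands": "0 0 0.15 0 -1;-0.03 0 0.3 0 -1;-0.05 0 0.45 0 -1;-0.06 0 0.6 0 -1;-0.06 0 0.6 0 -1;-0.06 0 0.6 0 -1"}}

```text
clock: 14.88
position: [0.4818, -0.0185, 0.0734]
ee_rot: [-0.001, 0.996, -0.088, -0.004]
contact_force: [-0.1, 7.9, 1.8]
width: 0.0174
```

{"fn": "servo_tool", "kwargs": {"commands": "0 0 0.1 0 -1;0 0 0.2 0 -1;0 0 0.3 0 -1;0 0 0.4 0 -1;0 0 0.4 0 -1"}}

```text
clock: 15.3
position: [0.4815, -0.0185, 0.0693]
ee_rot: [-0.001, 0.996, -0.088, -0.004]
contact_force: [-0.8, 8.6, 1.2]
width: 0.0174
```

{"fn": "servo_tool", "kwargs": {"commands": "0 0 0.1 0 -1;0 0 0.2 0 -1;0 0 0.3 0 -1;0 0 0.3 0 -1"}}

```text
clock: 15.63
position: [0.4813, -0.0184, 0.0663]
ee_rot: [-0.001, 0.996, -0.088, -0.004]
contact_force: [-1.1, 8.2, 1.2]
width: 0.0174
```

{"fn": "servo_tool", "kwargs": {"commands": "0 0 0.1 0 -1;0 0 0.2 0 -1;0 0 0.2 0 -1"}}

```text
clock: 15.88
position: [0.4812, -0.0184, 0.0643]
ee_rot: [-0.001, 0.996, -0.088, -0.004]
contact_force: [-0.4, 8.2, 1.9]
width: 0.0173
```

```bash
python3 - <<'E'
from h import *
s=monitor.get_state();print(desk(s["position"]),s["contact_force"])
im=imaging.get_image("side");cv2.imwrite("pics/s2.png",cv2.resize(im[100:400,230:530,::-1],(750,600)) if 0 else cv2.resize(im[120:360,200:500,::-1],(750,600)))
E
```

```text
[-145.48262423    0.98663413   64.27635113] [-0.43188457  8.23258568  1.91584802]
```

View pics/s2.png

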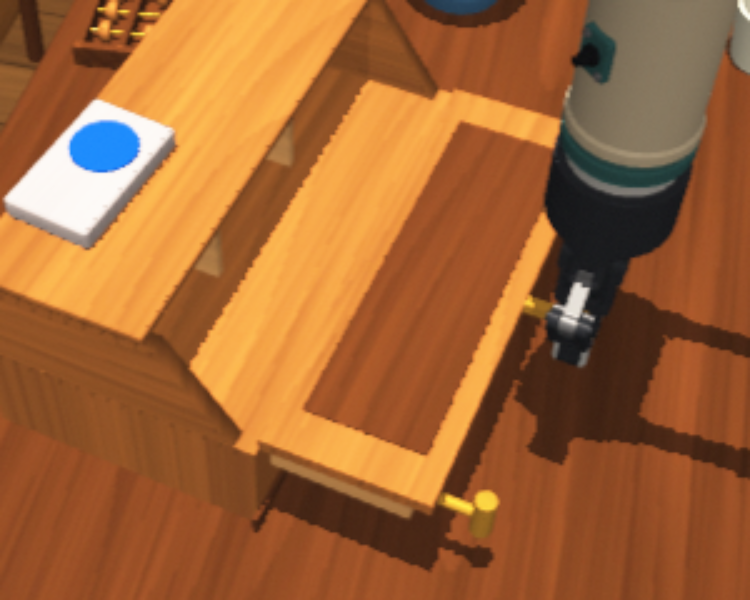

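The side view shows the flap open and nearly level, with the left bar just beneath it and its post out at (485,510) in the crop. I'll creep down a little further to feel for contact.

{"fn": "servo_tool", "kwargs": {"commands": "0 0 0.1 0 -1;0 0 0.2 0 -1;0 0 0.2 0 -1"}}

```text
clock: 16.18
position: [0.4812, -0.0184, 0.0623]
ee_rot: [-0.001, 0.996, -0.088, -0.004]
contact_force: [-0.4, 8.1, 0.8]
width: 0.0173
```

{"fn": "servo_tool", "kwargs": {"commands": "0 0 0.1 0 -1;0 0 0.2 0 -1;0 0 0.2 0 -1"}}

```text
clock: 16.43
position: [0.4812, -0.0184, 0.0603]
ee_rot: [-0.001, 0.996, -0.088, -0.004]
contact_force: [-1.4, 9.0, 1.6]
width: 0.0172
```

```bash
python3 - <<'E'
from h import *
im=imaging.get_image("side");c=cv2.resize(im[120:360,200:500,::-1],(750,600));o=cv2.imread("pics/s2.png")
cv2.imwrite("pics/s3.png",np.hstack([o[250:600,220:600],c[250:600,220:600]]))
# predicted pixel of flap free-edge left top corner (z= 81+5+?), at phi=0,-2,-4
cal=imaging.get_calibration("side")
for d in(5,2,0,-2,-4):
    p=np.radians(d);out=[]
    for t in(0,10):
        x=-110*np.cos(p)+t*np.sin(p);z=81+110*np.sin(p)+t*np.cos(p)
        for y in (165,):
            w=O+X*x/1e3+Y*y/1e3+np.array([0,0,z/1e3]);q=cal["camera_matrix"]@(cal["R"]@w+cal["t"]);q=q[:2]/q[2]
            out.append(((q-[200,120])*2.5).round(1))
    print(d,out)
E
```

```text
5 [array([434.1, 507.6]), array([434. , 498.2])]
2 [array([433.9, 512.8]), array([434.7, 503.8])]
0 [array([433.4, 516.2]), array([434.8, 507.5])]
-2 [array([432.8, 519.5]), array([434.8, 511. ])]
-4 [array([432. , 522.6]), array([434.5, 514.5])]
```

View pics/s3.png

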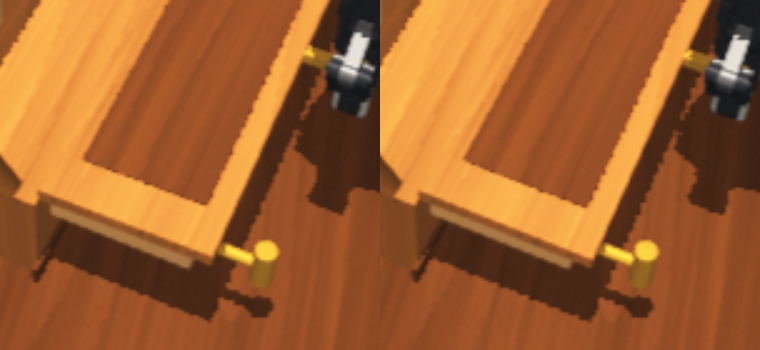

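The two crops show the same flap position before and after the last 4 mm, with its near corner at about (212,260) in each. So the flap is resting and the pads are just sliding on the barrel. Next I'll release and rise.

{"fn": "servo_tool", "kwargs": {"commands": "0 0 0 0 -0.4;0 0 0 0 -0.2;0 0 0 0 0;0 0 0 0 0;0 0 0 0 0;0 0 0 0 0"}}

```text
clock: 16.98
position: [0.4853, -0.0204, 0.0618]
ee_rot: [0.0, 0.996, -0.087, -0.0]
contact_force: [-0.4, 0.4, 0.8]
width: 0.0423
```

{"fn": "servo_tool", "kwargs": {"commands": "0 0 -1 0 0;0 0 -3 0 0;0 0 -6 0 0;0 0 -10 0 0;-2 0 -14 0 0;-6 0 -16 0 0;-8 0 -16 0 0;-8 0 -16 0 0;-8 0 -16 0 0"}}

```text
clock: 17.73
position: [0.4059, -0.006, 0.2226]
ee_rot: [0.0, 0.996, -0.087, 0.001]
contact_force: [0.8, 0.1, -0.8]
width: 0.0429
```

```bash
python3 - <<'E'
from h import *
s=monitor.get_state();print(desk(s["position"]),s["contact_force"],s["width"])
a=imaging.get_image("side")[120:360,200:500,::-1];b=imaging.get_image("wrist")[:,:,::-1]
cv2.imwrite("pics/f.png",np.hstack([cv2.resize(a,(400,320)),cv2.resize(b,(400,320))]))
E
```

```text
[-2.21815364e+02  4.11341158e-02  2.22568886e+02] [ 0.75187855  0.10761223 -0.81356919] 0.042853123032872066
```

View pics/f.png

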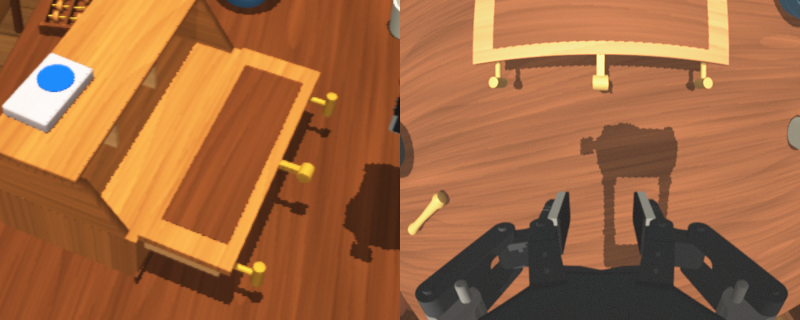

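The final pictures show the flap level on both bars. The posts at (495,82) and (707,82) stand equally far out in front, the box is undisturbed and the gripper is clear.

```bash
python3 - <<'E'
from h import *
from rig import ticket
for u,v in((495,82),(707,82)): print(desk(wonz(((u-400)*1.6,v*1.5),.079)).round())
print(desk(wonz(((601-400)*1.6,84*1.5),.09)).round())
print(ticket.sign_off())
E
```

```text
[-133.  138.   79.]
[-133. -137.   79.]
[-142.    0.   90.]
the job is handed in; nothing more can be done
None
```

The desk is open for writing. I pulled both supports out to their stops, then lowered the flap by its pull until it rested on them. I let go, moved the arm clear and handed the job in at about 18 s.

- **Supports:** The last wrist picture put both posts at about x = -133 mm, against -135 mm at the stop. That is within measuring error, and each pull ended with about 13 to 22 N of force at the stop.
- **Flap:** The pull measured x = -142 mm, which matches a level flap. The flap stayed put when released. The loose box on the desk top had not moved, the gripper was touching nothing, and I saw nothing knocked over.
- **One check disagreed:** I expected the vertical force to rise when the flap met the supports, but it did not. I lowered the tool roughly another 4 mm, with the pads slipping on the barrel. I judged the flap to be resting because the side pictures before and after that move looked the same.
- **Not checked at the end:** The two weights are hidden under the flap in the final pictures. They were undisturbed when last seen, just before I opened it.

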